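Find the full screw box by weight and set it on the cork mat

ROBOT

A 7-joint arm with a two-finger parallel gripper is mounted at the origin on the work surface. World frame = base frame: x ahead of the robot, y to its left, z up, the work surface at z = 0. Lengths are in m, angles in rad, forces in N, time in s.
With the tool pointing down it reaches from about 0.425 to 0.925 m from the base axis. Payload 6.8 kg.
Tool frame: the origin (TCP) lies where the fingers leave the gripper's body, on its centre line; the fingertips stand 73 mm ahead of it and the grasp point (between the pads) lies 54 mm ahead of it; z points along the fingers, y is the line along which they close (so a half turn about z gives the same grasp; the last joint's range is limited). The gripper opens to 85 mm and grips with 20 to 120 N. Pads are 22 mm wide; open, the fingers measure 114 mm over their backs; the gripper's body (76 mm by 85 mm) begins 54 mm behind the grasp point. The pads swing forward as they close: fully open they stand 13 mm farther back than shut.
Start: joints at [-1.335, 0.477, 0.022, 1.555, -0.011, 1.109, -0.083], TCP at [0.228, 0.636, 0.304] pointing down, gripper open.
Joint ranges: [-2.96, 2.96], [-0.34, 2.1], [-1.41, 1.46], [0.24, 2.44], [-1.37, 4.51], [0.17, 1.92], [-2.96, 2.96]. Speed limits (rad/s): [2.39, 2.39, 3.14, 3.14, 3.14, 3.14, 3.14].

INTERFACE

Orientations are given as a rotation vector (axis times angle).
In Python, from bench import r gives the robot as it stands.
- The arm moves only by the shell command python3 drive.py FILE [OPENING] [FORCE], which reads ROWS from the file FILE. ROWS is a JSON list of rows, 1 to 5 of them, each of 6 numbers: dx, dy, dz in shares of 0.2 m (1.0 is 0.2 m), then a rotation vector rx, ry, rz in a scale on which 1.0 is pi rad; each row is the pose to reach, as a shift and turn from the pose commanded when the command began, along the tool's axes at that moment; what a row does not reach only later rows make up. A row lasts 1/10 s, in which the tool goes at most 0.05 m and 0.15 rad, less where a joint would pass 70% of its speed; a pose out of reach is approached as far as the arm can. OPENING is the finger opening in m, set as the command begins (- or left out keeps the last). The fingers move at their own pace and stop on an object; FORCE is the grip in N (left out, the last holds). Time passes only in rows, so rows that do not move let the fingers close. It prints the time, the measured TCP pose, the force, the opening and the grip force at its end. Shift and turn numbers lie between -1 and 1, and a call with a number outside is refused. Input that does not fit is refused with a message, and nothing moves.
- r.get_obs(): the state, without advancing time (a new reading comes with each control period).
- r.grab_frame(name): name is "side" or "top" or "wrist"; returns (picture, depth): 420x560x3 uint8, blue, green, red; 420x560 float32, m along the optical axis (not along the pixel's ray), 0 where there is no reading.
- r.camera_info(name): a dict with "camera_matrix" (3x3 intrinsics, pixels), "R" (3x3) and "t" (3): a world point X has camera coordinates R X + t. Camera axes: x right, y down, z forward; pixel columns grow to the right and rows downward; lengths in m; the calibration is good to about 2 mm. A picture is of the moment at which its call begins: read the wrist's pose just before it. camera_info takes no time and is no camera call; for the wrist camera it gives the pose at the moment of the call.
- r.hand_in(): hands the job in; it is judged then, once.
The state is a dict: "clock": time; "joints": joint angles; "qvel": joint speeds; "tau": joint torques, N m; "tcp_pos": TCP position; "orientation": TCP orientation; "contact_force": force on the tool from outside, world axes, zero at the start; "moment": the same for the moment, N m; "grip_width": finger opening in m; "gripper_force": force on a finger pad.
Only numpy, scipy, OpenCV 4.12 (cv2) and the standard library are available. Lean on these libraries where they do the work, as an engineer would, in place of code of your own. Each camera call takes 0.05 s, during which the arm holds its last target. There are 200 camera calls.

TASK

One of the three identical closed blue boxes is full of shelf screws and the other two are nearly empty: lift the boxes one at a time straight up off the counter and hold still a moment to judge the weight, putting each light one back down upright where it stood. When you have found the heavy one, set it down gently and upright in the middle of the cork mat; never put a light one on the mat, and leave the light ones standing in their places.

Things in the scene. Friction and masses are not known exactly. Their poses are not given: they have to be found in the camera images.
- box_a: One of three identical closed rigid parts boxes, blue with a white lid fixed shut and a grey catch on each short end: 90 mm long (x axis), 56 mm wide (y axis), 60 mm high, straight sides; origin at the centre of its underside, z up. It stands on the counter (z = 0), yaw within 0.35 rad. One of the three, not to be told by eye, weighs 0.5 to 0.7 kg, the other two 0.12 to 0.18 kg each.
- box_b: Another of the three identical boxes, same size, origin and axes as box_a. The three stand side by side in a loose row to the left of the mat, at least 120 mm apart centre to centre; any of them may have any place in the row.
- box_c: Another of the three identical boxes, same size, origin and axes as box_a.
- cork_mat: Square brown cork mat fixed flat on the counter, 170 x 170 mm and 5 mm thick, to the right of the boxes; origin at the centre of its underside, so its top is 5 mm above the origin; x and y run along its edges.

How it is judged:
By the outcome, as a careful person would: the job done as asked, in the order asked, and still so for the second after the job is handed in, with the robot touching nothing.
It also fails if it takes over 70 s, if anything falls off the work surface, if the arm or the gripper's body presses on something with over 40 N, if the wrist force passes 120 N, or if a joint passes its speed limit or range.

## Working session

There is one attempt and no reset: what is moved stays moved. The work goes in short steps, Python scripts to look and compute and a shell command to move; the robot and the scene stay as the last step left them, time stands still between calls to the robot, and variables do not carry over. Pictures are saved under pics/ and viewed, at most 10 in all, crops included, and the job is handed in when it is done.

```bash
ls; mkdir -p pics; python3 - <<'E'
from bench import r
import cv2,numpy as np
o=r.get_obs(); print({k:np.round(v,3) for k,v in o.items()})
p,d=r.grab_frame("top"); cv2.imwrite("pics/top1.png",p); np.save("top_d.npy",d)
i=r.camera_info("top"); print(i)
E
```

```text
bench.py
drive.py
pics
{'clock': np.float64(0.0), 'joints': array([-1.335,  0.478,  0.022,  1.556, -0.012,  1.109, -0.083]), 'qvel': array([ 0.   , -0.001, -0.001, -0.002, -0.   , -0.001,  0.   ]), 'tau': array([-0.0000e+00, -5.9646e+01,  1.6080e+00, -2.8119e+01,  1.3000e-02,
        1.0000e-02, -0.0000e+00]), 'tcp_pos': array([0.227, 0.635, 0.303]), 'orientation': array([-5.370e-01, -3.095e+00,  3.000e-03]), 'contact_force': array([-0.637,  0.524,  0.151]), 'moment': array([-0.022,  0.024,  0.005]), 'gripper_force': np.float64(0.0), 'grip_width': np.float64(0.085)}
{'camera_matrix': array([[506.77801138,   0.        , 286.24039419],
       [  0.        , 506.77801138, 207.36036763],
       [  0.        ,   0.        ,   1.        ]]), 'R': array([[-0.0105597 , -0.99984025, -0.01442095],
       [-0.9929455 ,  0.01218801, -0.11794354],
       [ 0.11810046,  0.01307377, -0.99291558]]), 't': array([0.02700246, 0.53380378, 1.08111065])}
```

View pics/top1.png

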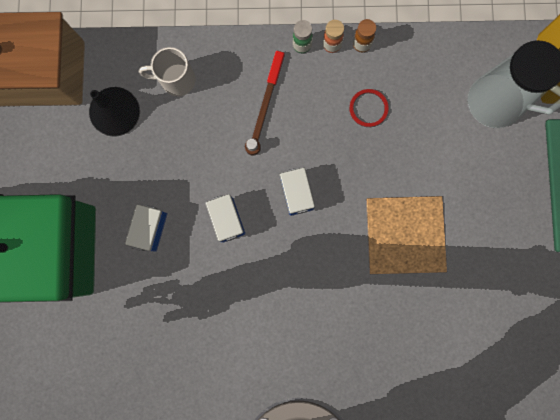

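The top view shows three white-lidded boxes at about pixels (147,228), (225,218) and (297,191). The mat is at (406,235), and a green toolbox stands to the left near (35,248). Next I'll measure poses from the depth.

```bash
cat > h.py <<'E'
from bench import r
import cv2,numpy as np
def cloud(name):
    p,d=r.grab_frame(name); i=r.camera_info(name); K=i["camera_matrix"]
    v,u=np.mgrid[:420,:560]
    c=np.stack([(u-K[0,2])/K[0,0]*d,(v-K[1,2])/K[1,1]*d,d],-1)
    X=(c-i["t"])@i["R"]; X[d==0]=np.nan
    return p,X
def mat(p,X,lo,hi):  # bounding rect in world of brown mat pixels
    pass
E
python3 - <<'E'
from h import *
p,X=cloud("top"); np.save("X.npy",X)
z=X[...,2]
for (u,v) in [(147,228),(225,218),(297,191)]:
    m=np.zeros(z.shape,bool); m[v-32:v+32,u-32:u+32]=1
    m&=(z>.05)&(z<.072)
    n,l,s,c=cv2.connectedComponentsWithStats(m.astype(np.uint8)); m=l==1+np.argmax(s[1:,4])
    P=X[m][:,:2].astype(np.float32)
    (c,s,a)=cv2.minAreaRect(P*1000); print((u,v),m.sum(),np.round(c,1),np.round(s,1),round(a,1),np.median(z[m]),P.mean(0))
for q in [(368,199),(443,197),(446,271),(370,272),(406,235)]: print(q,X[q[1],q[0]])
print("tall near", [(q,X[q[1],q[0]].round(3)) for q in [(68,200),(65,295),(70,248),(253,147),(115,108)]])
E
```

```text
(147, 228) 1146 [492.1 328.5] [58.  96.5] 74.7 0.05931971523098988 [0.49159062 0.3271405 ]
(225, 218) 1128 [511.7 154.1] [96.9 55.9] 19.0 0.05937474990088866 [0.51089615 0.15355225]
(297, 191) 1106 [568.5  -3.1] [97.5 56. ] 13.6 0.05945167547316833 [ 0.56770194 -0.00295555]
(368, 199) [ 0.55379413 -0.16261522  0.00605634]
(443, 197) [ 0.55749885 -0.3333593  -0.00337428]
(446, 271) [ 0.39155367 -0.3296988   0.00509255]
(370, 272) [ 0.39111133 -0.16236358  0.00506345]
(406, 235) [ 0.47221833 -0.24560579  0.00145869]
tall near [((68, 200), array([0.539, 0.448, 0.156])), ((65, 295), array([0.355, 0.447, 0.154])), ((70, 248), array([0.446, 0.451, 0.133])), ((253, 147), array([0.669, 0.093, 0.039])), ((115, 108), array([0.755, 0.395, 0.061]))]
```

```bash
cat >> h.py <<'E'
from scipy.spatial.transform import Rotation as Ro
def go(x,y,z,yawdeg):
    """delta in tool axes to TCP x,y,z, pointing down, tool y along box y (box yaw in deg)"""
    o=r.get_obs(); R=Ro.from_rotvec(o["orientation"]); p=o["tcp_pos"]
    best=None
    for k in (90,-90):
        a=np.radians(yawdeg+k); ty=np.array([np.cos(a),np.sin(a),0]); tz=np.array([0,0,-1.])
        T=Ro.from_matrix(np.stack([np.cross(ty,tz),ty,tz],1)); w=(R.inv()*T).as_rotvec()
        if best is None or np.linalg.norm(w)<np.linalg.norm(best): best=w
    print("go",R.inv().apply(np.array([x,y,z])-p).round(4),best.round(3),"F",o["contact_force"].round(2),"q7",o["joints"][6].round(2))
E
python3 - <<'E'
from h import *
X=np.load("X.npy"); z=X[...,2]
print("toolbox max z",np.nanmax(z[190:310,:95]))
print(Ro.from_rotvec(r.get_obs()["orientation"]).as_matrix().round(3))
go(.492,.3285,.30,-15.3)
E
```

```text
toolbox max z 0.19150261714927533
[[-0.941  0.337 -0.   ]
 [ 0.337  0.941 -0.002]
 [-0.    -0.002 -1.   ]]
go [-0.3525 -0.1995  0.0034] [-0.002  0.    -0.077] F [-0.38 -0.27  0.01] q7 -0.08
```

The manual's scale: shifts go in shares of 0.2 m and turns go in shares of pi rad. Converting my numbers, -0.17 m / 0.2 = -0.85, -0.13 m / 0.2 = -0.65.

```bash
echo '[[0,0,-0.2,0,0,0],[-0.225,-0.125,-0.2,0,0,0],[-0.45,-0.25,-0.2,0,0,0],[-0.65,-0.375,-0.2,0,0,0],[-0.85,-0.5,-0.2,0,0,0]]' > rows.txt && python3 drive.py rows.txt 0.085 40
python3 -c "
from h import *
go(.492,.3285,.30,-15.3)"
```

```text
clock: 0.6
tcp_pos: [0.3551, 0.4819, 0.3436]
orientation: [0.538, 3.095, -0.001]
contact_force: [0.6, -0.5, 0.2]
grip_width: 0.085
gripper_force: 0.0
go [-0.1806 -0.0981  0.0437] [-0.001  0.    -0.077] F [ 0.57 -0.46  0.25] q7 0.21
```

To row units: -0.18 m / 0.2 = -0.9, -0.13 m / 0.2 = -0.65, -0.077 rad / 3.1416 = -0.0245.

```bash
echo '[[-0.225,-0.125,0,0,0,0],[-0.45,-0.25,0,0,0,0],[-0.65,-0.375,0,0,0,-0.0245],[-0.9,-0.49,0.1,0,0,-0.0245],[-0.9,-0.49,0.3,0,0,-0.0245]]' > rows.txt && python3 drive.py rows.txt
echo '[[0,0,0,0,0,0]]' > rows.txt && python3 drive.py rows.txt
python3 -c "
from h import *
go(.492,.3285,.16,-15.3)
p,X=cloud('wrist'); cv2.imwrite('pics/w1.png',p)
np.save('W.npy',X); z=X[...,2]
m=((z>.045)&(z<.075)).astype(np.uint8)
n,l,s,c=cv2.connectedComponentsWithStats(m)
for k in range(1,n):
  if s[k,4]>800: print(s[k],cv2.minAreaRect((X[l==k][:,:2]*1000).astype(np.float32)))
"
```

```text
clock: 1.1
tcp_pos: [0.4968, 0.3259, 0.287]
orientation: [0.432, 3.103, 0.006]
contact_force: [0.9, 0.3, -0.1]
grip_width: 0.0848
gripper_force: 0.0
clock: 1.2
tcp_pos: [0.4896, 0.3269, 0.2788]
orientation: [-0.424, -3.107, 0.012]
contact_force: [-1.5, -0.8, -0.0]
grip_width: 0.0851
gripper_force: 0.0
go [-0.0025  0.0032  0.1188] [-0.009 -0.005 -0.004] F [-1.46 -0.76 -0.04] q7 0.66
[ 378    0   47  220 2442] ((445.3158874511719, 453.62921142578125), (195.23516845703125, 3.4865825176239014), 0.7408600449562073)
[ 259  148   57   93 4926] ((490.0451354980469, 331.81658935546875), (56.19804763793945, 96.23684692382812), 74.9433364868164)
[  90  208   97   90 4355] ((508.17510986328125, 157.56015014648438), (92.6773910522461, 56.744659423828125), 19.52484893798828)
[   0  286   72   71 2875] ((557.2025756835938, -1.1956024169921875), (75.37258911132812, 59.49085235595703), 15.032394409179688)
```

View pics/w1.png

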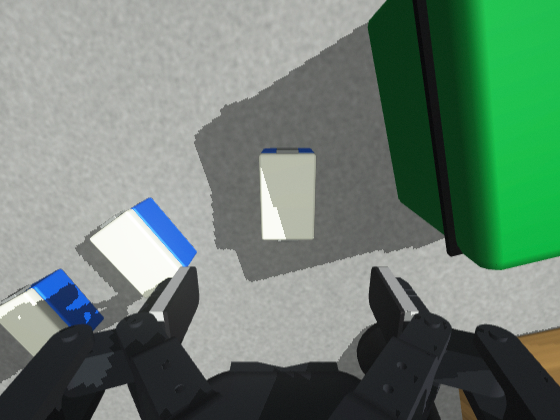

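The wrist view has the box centred at about (288,195), square to the fingers. Clearance to the toolbox is good, so I'll descend.

To row units: 0.12 m / 0.2 = 0.6, 0.08 m / 0.2 = 0.4, -0.008 rad / 3.1416 = -0.0025.

```bash
echo '[[-0.005,0.005,0.2,-0.0025,-0.0013,0],[-0.005,0.005,0.4,-0.0025,-0.0013,0],[-0.005,0.005,0.6,-0.0025,-0.0013,0],[-0.005,0.005,0.6,-0.0025,-0.0013,0]]' > rows.txt && python3 drive.py rows.txt
python3 -c "
from h import *
go(.491,.330,.09,-15.2)"
```

```text
clock: 1.65
tcp_pos: [0.4883, 0.3323, 0.1606]
orientation: [-0.413, -3.113, -0.004]
contact_force: [-0.6, -0.8, -0.2]
grip_width: 0.085
gripper_force: 0.0
go [-0.0033 -0.0017  0.0706] [ 0.002 -0.001  0.002] F [-0.57 -0.78 -0.22] q7 0.68
```

To row units: 0.071 m / 0.2 = 0.355, 0.065 m / 0.2 = 0.325.

```bash
echo '[[-0.015,-0.005,0.125,0,0,0],[-0.015,-0.005,0.25,0,0,0],[-0.015,-0.005,0.325,0,0,0],[-0.015,-0.005,0.355,0,0,0],[-0.015,-0.005,0.355,0,0,0]]' > rows.txt && python3 drive.py rows.txt
echo '[[0,0,0,0,0,0],[0,0,0,0,0,0],[0,0,0,0,0,0],[0,0,0,0,0,0],[0,0,0,0,0,0]]' > rows.txt && python3 drive.py rows.txt 0.03 40
echo '[[0,0,0,0,0,0],[0,0,0,0,0,0],[0,0,0,0,0,0],[0,0,0,0,0,0],[0,0,0,0,0,0]]' > rows.txt && python3 drive.py rows.txt
```

```text
clock: 2.15
tcp_pos: [0.4947, 0.3314, 0.0937]
orientation: [0.416, 3.109, 0.013]
contact_force: [-0.6, -0.4, -0.2]
grip_width: 0.0849
gripper_force: 0.0
clock: 2.65
tcp_pos: [0.4952, 0.3309, 0.0943]
orientation: [0.417, 3.107, 0.014]
contact_force: [-0.8, 0.1, 7.3]
grip_width: 0.0557
gripper_force: 43.2
clock: 3.15
tcp_pos: [0.4952, 0.3309, 0.0943]
orientation: [0.417, 3.107, 0.014]
contact_force: [-1.2, -0.3, 6.6]
grip_width: 0.0556
gripper_force: 43.2
```

To row units: -0.05 m / 0.2 = -0.25, -0.04 m / 0.2 = -0.2.

```bash
echo '[[0,0,-0.05,0,0,0],[0,0,-0.125,0,0,0],[0,0,-0.2,0,0,0],[0,0,-0.25,0,0,0],[0,0,-0.25,0,0,0]]' > rows.txt && python3 drive.py rows.txt
for i in 1 2; do echo '[[0,0,0,0,0,0],[0,0,0,0,0,0],[0,0,0,0,0,0],[0,0,0,0,0,0],[0,0,0,0,0,0]]' > rows.txt && python3 drive.py rows.txt; done
```

```text
clock: 3.65
tcp_pos: [0.4952, 0.3309, 0.1452]
orientation: [0.417, 3.106, 0.016]
contact_force: [0.0, -0.5, -0.8]
grip_width: 0.0553
gripper_force: 42.9
clock: 4.15
tcp_pos: [0.4942, 0.3301, 0.1425]
orientation: [0.417, 3.109, 0.011]
contact_force: [0.0, -0.5, -1.6]
grip_width: 0.0555
gripper_force: 42.9
clock: 4.65
tcp_pos: [0.4943, 0.3302, 0.1429]
orientation: [0.417, 3.109, 0.012]
contact_force: [0.5, -0.3, -2.2]
grip_width: 0.0554
gripper_force: 42.9
```

It weighs about 1.5–2 N, so it's light. I'll lower it slowly.

To row units: 0.046 m / 0.2 = 0.23, 0.044 m / 0.2 = 0.22.

```bash
echo '[[0,0,0.075,0,0,0],[0,0,0.15,0,0,0],[0,0,0.2,0,0,0],[0,0,0.22,0,0,0],[0,0,0.23,0,0,0]]' > rows.txt && python3 drive.py rows.txt
echo '[[0,0,0.005,0,0,0],[0,0,0.01,0,0,0],[0,0,0.015,0,0,0],[0,0,0.015,0,0,0],[0,0,0.015,0,0,0]]' > rows.txt && python3 drive.py rows.txt
```

```text
clock: 5.15
tcp_pos: [0.4942, 0.3302, 0.0958]
orientation: [0.417, 3.11, 0.01]
contact_force: [-0.0, -0.3, -1.3]
grip_width: 0.0556
gripper_force: 42.9
clock: 5.65
tcp_pos: [0.4948, 0.3307, 0.0943]
orientation: [0.417, 3.108, 0.013]
contact_force: [0.9, -0.2, -0.6]
grip_width: 0.0555
gripper_force: 42.8
```

To row units: 0.001 m / 0.2 = 0.005, 0.0005 m / 0.2 = 0.0025.

```bash
echo '[[0,0,0.0025,0,0,0],[0,0,0.005,0,0,0],[0,0,0.005,0,0,0],[0,0,0.005,0,0,0]]' > rows.txt && python3 drive.py rows.txt
echo '[[0,0,0,0,0,0],[0,0,0,0,0,0],[0,0,0,0,0,0],[0,0,0,0,0,0],[0,0,0,0,0,0]]' > rows.txt && python3 drive.py rows.txt 0.085
echo '[[0,0,-0.1,0,0,0],[0,0,-0.25,0,0,0],[0,0,-0.45,0,0,0],[0,0,-0.65,0,0,0],[0,0,-0.65,0,0,0]]' > rows.txt && python3 drive.py rows.txt
python3 -c "
from h import *
go(.5105,.1555,.22,19.2)"
```

```text
clock: 6.05
tcp_pos: [0.4948, 0.3308, 0.0942]
orientation: [0.417, 3.108, 0.013]
contact_force: [-2.2, -2.0, 9.6]
grip_width: 0.0558
gripper_force: 44.2
clock: 6.55
tcp_pos: [0.4946, 0.3305, 0.0928]
orientation: [0.417, 3.109, 0.011]
contact_force: [-0.8, 0.2, 0.1]
grip_width: 0.0852
gripper_force: 0.0
clock: 7.05
tcp_pos: [0.4964, 0.3312, 0.2286]
orientation: [0.417, 3.102, 0.023]
contact_force: [0.3, 0.2, 1.2]
grip_width: 0.0849
gripper_force: 0.0
go [-0.06   -0.1659  0.0065] [ 0.013  0.014 -0.602] F [0.26 0.18 1.23] q7 0.68
```

To row units: -0.166 m / 0.2 = -0.83, -0.12 m / 0.2 = -0.6, -0.12 rad / 3.1416 = -0.0382.

```bash
echo '[[-0.075,-0.2,0,0,0,-0.0382],[-0.15,-0.4,0,0,0,-0.0764],[-0.225,-0.6,0,0,0,-0.1146],[-0.3,-0.8,0,0,0,-0.1528],[-0.3,-0.83,0,0.0019,0.0019,-0.191]]' > rows.txt && python3 drive.py rows.txt
echo '[[0,0,0,0,0,0],[0,0,0,0,0,0]]' > rows.txt && python3 drive.py rows.txt
python3 -c "
from h import *
go(.5105,.1555,.155,19.2)
p,X=cloud('wrist')
z=X[...,2]
m=((z>.045)&(z<.075)).astype(np.uint8)
n,l,s,c=cv2.connectedComponentsWithStats(m)
for k in range(1,n):
  if s[k,4]>800: print(s[k],cv2.minAreaRect((X[l==k][:,:2]*1000).astype(np.float32)))
"
```

```text
clock: 7.55
tcp_pos: [0.5082, 0.147, 0.2212]
orientation: [0.516, -3.098, 0.004]
contact_force: [0.1, 0.3, -0.6]
grip_width: 0.0848
gripper_force: 0.0
clock: 7.75
tcp_pos: [0.5078, 0.1545, 0.2215]
orientation: [-0.517, 3.098, 0.002]
contact_force: [0.4, 0.9, -0.3]
grip_width: 0.0848
gripper_force: 0.0
go [-0.0028 -0.0001  0.0665] [ 0.001  0.    -0.004] F [ 0.43  0.94 -0.34] q7 1.51
[ 246  156   72  112 7192] ((509.9754333496094, 154.5937957763672), (97.92466735839844, 56.11210632324219), 19.17698097229004)
[  38  159   88  112 7928] ((566.8665161132812, -2.3548011779785156), (97.43466186523438, 57.240028381347656), 13.557567596435547)
[ 420  200  123  111 7039] ((490.24359130859375, 331.593017578125), (57.32470703125, 97.03211212158203), 75.05003356933594)
```

Box 1 is back where it stood. Now box 2.

To row units: 0.129 m / 0.2 = 0.645, 0.125 m / 0.2 = 0.625.

```bash
echo '[[-0.0125,0,0.2,0,0,0],[-0.0125,0,0.4,0,0,0],[-0.0125,0,0.55,0,0,0],[-0.0125,0,0.625,0,0,0],[-0.0125,0,0.645,0,0,0]]' > rows.txt && python3 drive.py rows.txt
echo '[[0,0,0,0,0,0]]' > rows.txt && python3 drive.py rows.txt
python3 -c "
from h import *
go(.510,.1548,.093,19.2)"
echo '[[0,0,0,0,0,0],[0,0,0,0,0,0],[0,0,0,0,0,0],[0,0,0,0,0,0],[0,0,0,0,0,0]]' > rows.txt && python3 drive.py rows.txt 0.03 40
```

```text
clock: 8.3
tcp_pos: [0.509, 0.1559, 0.0907]
orientation: [0.522, -3.095, -0.0]
contact_force: [0.2, -0.2, -0.3]
grip_width: 0.0847
gripper_force: 0.0
clock: 8.4
tcp_pos: [0.5101, 0.1558, 0.0924]
orientation: [0.522, -3.097, -0.001]
contact_force: [-0.4, -0.0, 0.2]
grip_width: 0.0849
gripper_force: 0.0
go [ 0.0004 -0.0009 -0.0006] [ 0.001 -0.    -0.001] F [-0.4  -0.01  0.18] q7 1.52
clock: 8.9
tcp_pos: [0.5111, 0.1551, 0.0941]
orientation: [-0.52, 3.096, 0.002]
contact_force: [-1.5, 0.4, 6.1]
grip_width: 0.0554
gripper_force: 43.8
```

To row units: -0.05 m / 0.2 = -0.25, -0.04 m / 0.2 = -0.2.

```bash
echo '[[0,0,-0.05,0,0,0],[0,0,-0.125,0,0,0],[0,0,-0.2,0,0,0],[0,0,-0.25,0,0,0],[0,0,-0.25,0,0,0]]' > rows.txt && python3 drive.py rows.txt
for i in 1 2; do echo '[[0,0,0,0,0,0],[0,0,0,0,0,0],[0,0,0,0,0,0],[0,0,0,0,0,0],[0,0,0,0,0,0]]' > rows.txt && python3 drive.py rows.txt; done
```

```text
clock: 9.4
tcp_pos: [0.511, 0.1547, 0.1444]
orientation: [-0.52, 3.095, 0.002]
contact_force: [1.1, 0.5, -2.3]
grip_width: 0.0559
gripper_force: 42.9
clock: 9.9
tcp_pos: [0.5101, 0.1545, 0.1425]
orientation: [0.521, -3.098, -0.001]
contact_force: [-0.3, 0.5, -1.2]
grip_width: 0.0558
gripper_force: 42.9
clock: 10.4
tcp_pos: [0.5103, 0.1546, 0.1428]
orientation: [-0.521, 3.098, 0.001]
contact_force: [-0.7, 0.2, -1.6]
grip_width: 0.0553
gripper_force: 42.9
```

Box 2 is light as well (about 1.5 N), so I'll put it back.

To row units: 0.046 m / 0.2 = 0.23, 0.044 m / 0.2 = 0.22.

```bash
echo '[[0,0,0.075,0,0,0],[0,0,0.15,0,0,0],[0,0,0.2,0,0,0],[0,0,0.22,0,0,0],[0,0,0.23,0,0,0]]' > rows.txt && python3 drive.py rows.txt
echo '[[0,0,0.005,0,0,0],[0,0,0.01,0,0,0],[0,0,0.015,0,0,0],[0,0,0.0175,0,0,0],[0,0,0.0175,0,0,0]]' > rows.txt && python3 drive.py rows.txt
echo '[[0,0,0,0,0,0],[0,0,0,0,0,0],[0,0,0,0,0,0],[0,0,0,0,0,0],[0,0,0,0,0,0]]' > rows.txt && python3 drive.py rows.txt 0.085
echo '[[0,0,-0.1,0,0,0],[0,0,-0.25,0,0,0],[0,0,-0.45,0,0,0],[0,0,-0.65,0,0,0],[0,0,-0.65,0,0,0]]' > rows.txt && python3 drive.py rows.txt
python3 -c "
from h import *
go(.5675,-.0028,.22,13.5)"
```

```text
clock: 10.9
tcp_pos: [0.5103, 0.1546, 0.0965]
orientation: [0.521, -3.098, -0.001]
contact_force: [-0.2, -1.3, -2.7]
grip_width: 0.0557
gripper_force: 42.9
clock: 11.4
tcp_pos: [0.5105, 0.1547, 0.0941]
orientation: [-0.521, 3.097, 0.001]
contact_force: [-2.3, -1.4, 4.5]
grip_width: 0.0555
gripper_force: 43.7
clock: 11.9
tcp_pos: [0.5103, 0.1546, 0.0933]
orientation: [-0.521, 3.098, 0.001]
contact_force: [0.2, -0.7, 0.5]
grip_width: 0.085
gripper_force: 0.0
clock: 12.4
tcp_pos: [0.513, 0.1555, 0.2286]
orientation: [-0.519, 3.088, 0.004]
contact_force: [1.1, 0.4, 0.1]
grip_width: 0.0848
gripper_force: 0.0
go [ 0.0003 -0.1674  0.0083] [0.002 0.01  0.097] F [1.08 0.38 0.13] q7 1.52
```

To row units: -0.1674 m / 0.2 = -0.837, -0.16 m / 0.2 = -0.8, 0.097 rad / 3.1416 = 0.0309.

```bash
echo '[[0,-0.225,0,0,0,0.0095],[0,-0.45,0,0,0,0.0191],[0,-0.65,0,0,0.001,0.0309],[0,-0.8,0,0,0.001,0.0309],[0,-0.837,0,0,0.001,0.0309]]' > rows.txt && python3 drive.py rows.txt
echo '[[0,0,0,0,0,0],[0,0,0,0,0,0]]' > rows.txt && python3 drive.py rows.txt
python3 -c "
from h import *
go(.567,-.0028,.093,13.5)
p,X=cloud('wrist')
z=X[...,2]
m=((z>.045)&(z<.075)).astype(np.uint8)
n,l,s,c=cv2.connectedComponentsWithStats(m)
for k in range(1,n):
  if s[k,4]>800: print(s[k],cv2.minAreaRect((X[l==k][:,:2]*1000).astype(np.float32)))
"
```

```text
clock: 12.9
tcp_pos: [0.5655, -0.0083, 0.2227]
orientation: [0.361, -3.118, 0.003]
contact_force: [-0.2, 0.6, -0.8]
grip_width: 0.085
gripper_force: 0.0
clock: 13.1
tcp_pos: [0.5646, -0.0022, 0.2227]
orientation: [0.372, -3.116, -0.002]
contact_force: [-0.2, 0.3, -1.1]
grip_width: 0.0849
gripper_force: 0.0
go [-0.0027 -0.0014  0.1297] [ 0.001 -0.003  0.002] F [-0.24  0.28 -1.08] q7 1.76
[ 442  133   88  116 8368] ((508.8619079589844, 154.10659790039062), (97.23780059814453, 56.54518508911133), 19.26014518737793)
[ 246  157   71  111 7126] ((566.540771484375, -2.9199371337890625), (96.94355010986328, 56.10152816772461), 13.611639022827148)
```

To row units: 0.13 m / 0.2 = 0.65, 0.125 m / 0.2 = 0.625.

```bash
echo '[[-0.0125,-0.005,0.2,0,0,0],[-0.0125,-0.005,0.4,0,0,0],[-0.0125,-0.005,0.55,0,0,0],[-0.0125,-0.005,0.625,0,0,0],[-0.0125,-0.005,0.65,0,0,0]]' > rows.txt && python3 drive.py rows.txt
echo '[[0,0,0,0,0,0]]' > rows.txt && python3 drive.py rows.txt
python3 -c "
from h import *
go(.567,-.0028,.093,13.5)"
echo '[[0,0,0,0,0,0],[0,0,0,0,0,0],[0,0,0,0,0,0],[0,0,0,0,0,0],[0,0,0,0,0,0]]' > rows.txt && python3 drive.py rows.txt 0.03 60
echo '[[0,0,-0.05,0,0,0],[0,0,-0.125,0,0,0],[0,0,-0.2,0,0,0],[0,0,-0.275,0,0,0],[0,0,-0.325,0,0,0]]' > rows.txt && python3 drive.py rows.txt
for i in 1 2; do echo '[[0,0,0,0,0,0],[0,0,0,0,0,0],[0,0,0,0,0,0],[0,0,0,0,0,0],[0,0,0,0,0,0]]' > rows.txt && python3 drive.py rows.txt; done
python3 -c "
from h import *
go(.4735,-.247,.155,0)"
```

```text
clock: 13.65
tcp_pos: [0.5664, -0.0028, 0.0918]
orientation: [0.373, -3.114, -0.001]
contact_force: [0.2, 0.3, -0.5]
grip_width: 0.085
gripper_force: 0.0
clock: 13.75
tcp_pos: [0.5675, -0.0034, 0.0934]
orientation: [0.371, -3.117, -0.0]
contact_force: [0.1, 0.2, 0.8]
grip_width: 0.0849
gripper_force: 0.0
go [0.0004 0.0007 0.0004] [ 0.001 -0.003  0.001] F [0.15 0.22 0.8 ] q7 1.79
clock: 14.25
tcp_pos: [0.5684, -0.0038, 0.0949]
orientation: [-0.37, 3.12, 0.001]
contact_force: [-1.7, -0.1, 5.6]
grip_width: 0.0556
gripper_force: 65.7
clock: 14.75
tcp_pos: [0.568, -0.0041, 0.1603]
orientation: [0.37, -3.119, 0.0]
contact_force: [1.1, -0.3, -7.0]
grip_width: 0.0552
gripper_force: 65.5
clock: 15.25
tcp_pos: [0.5672, -0.0041, 0.1576]
orientation: [0.37, -3.116, -0.0]
contact_force: [-0.1, -0.2, -6.1]
grip_width: 0.0552
gripper_force: 65.7
clock: 15.75
tcp_pos: [0.5675, -0.0041, 0.1583]
orientation: [0.37, -3.117, -0.0]
contact_force: [1.2, -0.9, -6.4]
grip_width: 0.0554
gripper_force: 65.7
go [ 0.1483 -0.2142  0.0036] [ 0.    -0.003  0.236] F [ 1.17 -0.85 -6.39] q7 1.78
```

Box 3 weighs 6.4 N, so it is the heavy one. I'll carry it to the mat.

To row units: -0.138 m / 0.2 = -0.69, -0.105 m / 0.2 = -0.525, 0.17 rad / 3.1416 = 0.0541.

```bash
echo '[[0.05,-0.075,0,0,0,0.0064],[0.135,-0.195,0,0,0,0.0159],[0.25,-0.36,0,0,0,0.0286],[0.365,-0.525,0,0,0,0.0414],[0.48,-0.69,0,0,0,0.0541]]' > rows.txt && python3 drive.py rows.txt
python3 -c "
from h import *
go(.4735,-.247,.155,0)"
```

```text
clock: 16.25
tcp_pos: [0.5054, -0.1627, 0.1586]
orientation: [0.1, -3.138, 0.001]
contact_force: [1.3, -1.0, -6.2]
grip_width: 0.0551
gripper_force: 65.7
go [ 0.0372 -0.0821  0.0037] [-0.001 -0.002  0.064] F [ 1.32 -0.99 -6.22] q7 1.94
```

To row units: -0.082 m / 0.2 = -0.41, -0.079 m / 0.2 = -0.395, 0.064 rad / 3.1416 = 0.0204.

```bash
echo '[[0.065,-0.14,0,0,0,0.0064],[0.12,-0.26,0,0,0,0.0127],[0.16,-0.35,0,0,0,0.0191],[0.18,-0.395,0,0,0,0.0204],[0.185,-0.41,0,0,0,0.0204]]' > rows.txt && python3 drive.py rows.txt
echo '[[0,0,0,0,0,0],[0,0,0,0,0,0],[0,0,0,0,0,0]]' > rows.txt && python3 drive.py rows.txt
python3 -c "
from h import *
go(.4735,-.247,.100,0)
p,X=cloud('top'); cv2.imwrite('pics/top2.png',cv2.resize(p[120:320,100:480],None,fx=2,fy=2))
hsv=cv2.cvtColor(p,cv2.COLOR_BGR2HSV); 
"
```

```text
clock: 16.75
tcp_pos: [0.4742, -0.2463, 0.1586]
orientation: [0.0, -3.139, 0.001]
contact_force: [0.1, 0.8, -6.9]
grip_width: 0.055
gripper_force: 65.6
clock: 17.05
tcp_pos: [0.4756, -0.2437, 0.1585]
orientation: [0.007, -3.139, -0.001]
contact_force: [-0.1, 0.0, -6.2]
grip_width: 0.0553
gripper_force: 65.6
go [ 0.0019 -0.0033  0.0585] [ 0.    -0.003  0.004] F [-0.15  0.02 -6.18] q7 2.06
```

View pics/top2.png

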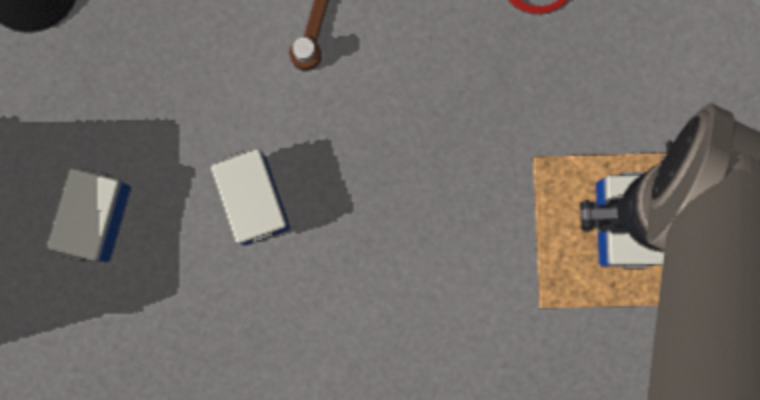

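Both light boxes stand upright in their places, at crop pixels (88,215) and (248,197). The heavy one is held over the mat. I'll lower it gently.

To row units: 0.054 m / 0.2 = 0.27, 0.05 m / 0.2 = 0.25.

```bash
echo '[[0.01,-0.015,0.075,0,0,0],[0.01,-0.015,0.15,0,0,0],[0.01,-0.015,0.21,0,0,0],[0.01,-0.015,0.25,0,0,0],[0.01,-0.015,0.27,0,0,0]]' > rows.txt && python3 drive.py rows.txt
echo '[[0,0,0.005,0,0,0],[0,0,0.01,0,0,0],[0,0,0.015,0,0,0],[0,0,0.015,0,0,0]]' > rows.txt && python3 drive.py rows.txt
```

```text
clock: 17.6
tcp_pos: [0.4728, -0.2475, 0.1038]
orientation: [0.004, -3.138, -0.0]
contact_force: [-0.1, -0.3, -5.6]
grip_width: 0.0554
gripper_force: 65.7
clock: 18.0
tcp_pos: [0.473, -0.2481, 0.1018]
orientation: [0.003, -3.14, 0.001]
contact_force: [-0.1, -0.5, -6.3]
grip_width: 0.0553
gripper_force: 65.7
```

To row units: 0.002 m / 0.2 = 0.01, 0.0015 m / 0.2 = 0.0075.

```bash
echo '[[0,0,0.0025,0,0,0],[0,0,0.005,0,0,0],[0,0,0.0075,0,0,0],[0,0,0.01,0,0,0],[0,0,0.01,0,0,0]]' > rows.txt && python3 drive.py rows.txt
```

```text
clock: 18.5
tcp_pos: [0.4728, -0.248, 0.0999]
orientation: [0.003, -3.139, 0.0]
contact_force: [-2.3, 0.5, 2.0]
grip_width: 0.0551
gripper_force: 66.5
```

Contact: the force has gone from −6.3 N to +2 N. Releasing and backing off.

To row units: -0.17 m / 0.2 = -0.85, -0.13 m / 0.2 = -0.65.

```bash
echo '[[0,0,0,0,0,0],[0,0,0,0,0,0],[0,0,0,0,0,0],[0,0,0,0,0,0],[0,0,0,0,0,0]]' > rows.txt && python3 drive.py rows.txt 0.085
echo '[[0,0,-0.1,0,0,0],[0,0,-0.25,0,0,0],[0,0,-0.45,0,0,0],[0,0,-0.65,0,0,0],[0,0,-0.85,0,0,0]]' > rows.txt && python3 drive.py rows.txt
echo '[[0,0,0,0,0,0],[0,0,0,0,0,0],[0,0,0,0,0,0]]' > rows.txt && python3 drive.py rows.txt
python3 -c "
from h import *
p,X=cloud('wrist'); cv2.imwrite('pics/w2.png',p)
z=X[...,2]
m=((z>.045)&(z<.08)).astype(np.uint8)
n,l,s,c=cv2.connectedComponentsWithStats(m)
for k in range(1,n):
  if s[k,4]>800: print(s[k],cv2.minAreaRect((X[l==k][:,:2]*1000).astype(np.float32)),np.percentile(X[l==k][:,2],[5,50,95]))
h=cv2.cvtColor(p,cv2.COLOR_BGR2HSV); b=((h[...,0]>8)&(h[...,0]<22)&(h[...,1]>90)&(abs(z)<.02)).astype(np.uint8)
b=cv2.morphologyEx(b,cv2.MORPH_OPEN,np.ones((3,3)))
print(b.sum(),cv2.minAreaRect((X[b>0][:,:2]*1000).astype(np.float32)))
"
```

```text
clock: 19.0
tcp_pos: [0.473, -0.248, 0.0996]
orientation: [0.003, -3.139, 0.001]
contact_force: [0.5, -0.4, -0.2]
grip_width: 0.085
gripper_force: 0.0
clock: 19.5
tcp_pos: [0.473, -0.2479, 0.2711]
orientation: [0.003, -3.139, 0.0]
contact_force: [1.4, 0.2, -0.9]
grip_width: 0.0851
gripper_force: 0.0
clock: 19.8
tcp_pos: [0.4726, -0.2476, 0.2685]
orientation: [0.004, -3.137, -0.001]
contact_force: [-0.7, -0.1, -0.3]
grip_width: 0.0849
gripper_force: 0.0
[ 253  148   61   98 5487] ((470.8919677734375, -248.06790161132812), (97.21859741210938, 56.17195510864258), 0.04702000319957733) [0.06151315 0.06419716 0.06537162]
[ 94 385  47  35 999] ((725.1696166992188, -442.0674743652344), (54.815181732177734, 11.830472946166992), 66.67715454101562) [0.05005989 0.06719346 0.07837361]
16366 ((559.6199951171875, -285.6625671386719), (350.09844970703125, 771.0830078125), 5.0246663093566895)
```

View pics/w2.png

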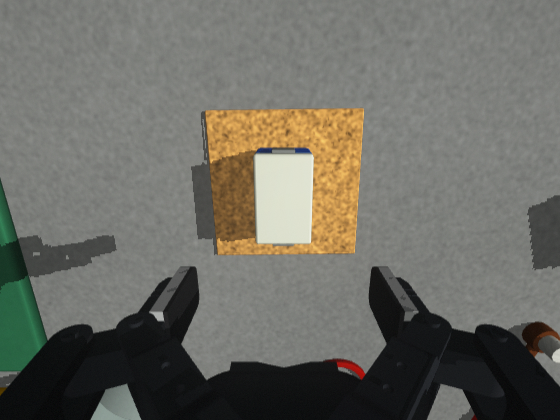

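The box stands upright on the mat with its lid at (284,198). The mat corners are at (207,111), (363,110), (355,253) and (218,254). I'll check how well it is centred.

```bash
python3 -c "
from h import *
i=r.camera_info('wrist');K=i['camera_matrix'];R=i['R'];t=i['t'];C=-R.T@t
P=[]
for u,v in [(207,111),(363,110),(355,253),(218,254)]:
  d=R.T@np.linalg.solve(K,[u,v,1.]); P.append(C+d*(.005-C[2])/d[2])
P=np.array(P);print(P.round(4),P.mean(0))"
```

```text
[[ 0.3888 -0.3287  0.005 ]
 [ 0.3873 -0.1638  0.005 ]
 [ 0.5534 -0.1596  0.005 ]
 [ 0.5553 -0.3277  0.005 ]] [ 0.47122404 -0.24494425  0.005     ]
```

It is centred to within about 3 mm. Handing in.

```bash
python3 -c "
from bench import r
print(r.hand_in())"
```

```text
the job is handed in; nothing more can be done
None
```

I found the heavy box (about 6.4 N on lifting, against roughly 1.5–2 N for the other two), set it down upright within about 3 mm of the cork mat's centre, left the two light boxes standing in their places, and handed the job in at about 20 s.

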